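# Clip the label holder onto the snack shelf and hold it pressed home

## Robot

A 7-joint arm with a two-finger parallel gripper is mounted at the origin on the work surface. World frame = base frame: x ahead of the robot, y to its left, z up, the work surface at z = 0. Lengths are in m, angles in rad, forces in N, time in s.
With the tool pointing down it reaches from about 0.425 to 0.875 m from the base axis. Payload 8.4 kg.
Tool frame: the origin (TCP) lies at the very end of the fingers, on their centre line; the grasp point (between the pads) lies 19 mm behind it (r.pinch_z is the distance from the TCP to the grasp point, in m); z points along the fingers, y is the line along which they close (so a half turn about z gives the same grasp; the last joint's range is limited). The gripper opens to 87 mm and grips with 3 to 60 N. Pads are 19 mm wide; open, the fingers measure 117 mm over their backs; the gripper's body (75 mm by 190 mm) begins 51 mm behind the grasp point.
Start: joints at [-1.307, 0.333, 0.04, 1.465, -0.013, 1.343, -0.059], TCP at [0.231, 0.608, 0.223] pointing down, gripper open.
Joint ranges: [-2.58, 2.58], [-0.38, 2.09], [-1.3, 1.39], [0.25, 2.4], [-1.5, 4.64], [0.08, 2.09], [-2.65, 2.65]. Speed limits (rad/s): [2.22, 2.22, 2.79, 2.79, 3.14, 3.14, 3.14].

## Interface

Orientations are given as a unit quaternion [x, y, z, w].
In Python, from bench import r gives the robot as it stands.
- The arm moves only by the shell command python3 -m handwheel 'ROWS'. ROWS is JSON, a list that holds one entry, the list of rows, each a list of 5 numbers: the opening, from -1 (shut) to 1 (fully open), then the shift along the tool's x, y, z normalised to -1 to 1, where 1 is 0.5 m, then the turn about the tool's z normalised to -1 to 1, where 1 is pi/2 rad. In form: [[[gripper, x, y, z, twist], ...]]. A call has 1 to 20 rows; each row shifts and turns the commanded pose from where the row before left it, along the tool's axes as they then stand; what a row does not reach is not made up. A row lasts 1/10 s, in which the tool goes at most 50 mm and 8.59 degrees, less where a joint would pass 70% of its speed; a pose out of reach is approached as far as the arm can. A call with a number of a shift or a turn outside -1 to 1 is refused whole. A call with a gripper value outside its range is refused whole. The fingers move at their own pace and stop on an object; the grip force is fixed at half the most. Time passes only in rows, so rows that do not move let the fingers close. It gives the time, the measured TCP pose, the force, the opening and the grip force at its end, in the units of the state.
- r.state(): the state, without advancing time (a new reading comes with each control period).
- r.grab_frame(name): name is "scene" or "top"; returns (picture, depth): 480x640x3 uint8, blue, green, red; 480x640 float32, m along the optical axis (not along the pixel's ray), 0 where there is no reading.
- r.camera_model(name): a dict with "fx", "fy", "cx", "cy" (pixels), "dist_coeffs" ([k1, k2, p1, p2, k3] as OpenCV has them; the pictures are not rectified), "world_from_camera" (4x4, takes a point from camera to world coordinates). Camera axes: x right, y down, z forward; pixel columns grow to the right and rows downward; lengths in m; the calibration is good to about 2 mm. A picture is of the moment at which its call begins. camera_model takes no time and is no camera call.
- r.hand_in(): hands the job in; it is judged then, once.
The state is a dict: "clock": time; "q": joint angles; "joint_vel": joint speeds; "joint_torque": joint torques, N m; "ee_pos": TCP position; "tool_rot": TCP orientation; "ft_force": force on the tool from outside, world axes, zero at the start; "moment": the same for the moment, N m; "gripper_width": finger opening in m; "gripper_force": force on a finger pad.
Only numpy, scipy, OpenCV 4.12 (cv2) and the standard library are available. Lean on these libraries where they do the work, as an engineer would, in place of code of your own. Each camera call takes 0.05 s, during which the arm holds its last target. There are 200 camera calls.

## Task

Take the loose label holder out of its slotted box and clip it onto the front lip of the office snack stand, centred in front of the coffee can, card facing outwards like the one already fitted in the end bay. Push it straight down, spring tongue behind the lip, until it is fully home; finish still gripping it and pressing it firmly down (a good thumb's push, not so hard as to crack it), because the adhesive pad inside needs pressure to take. Leave the goods on the shelf standing as they are.

Things in the scene. Friction and masses are not known exactly. Their poses are not given: they have to be found in the camera images.
- label_holder: Loose white plastic label holder, 56 mm wide (y), 85 mm tall (z -27 to +57.5 mm), about 60 g; stands upright in the grey box, card side (-x) to the robot. Origin: inside the clip, on the underside of its pad; it meets the middle of the lip's top edge when fully home. Above the origin a bridge (z to +7.5, x -5.5 to +8.5 mm) and the card pocket (z to +57.5, x -4 to +4 mm), the part to grip.
- holder_grip (a point): A good point to grip: in the middle of the card pocket (8 mm thick in x, 56 mm wide in y), 38 mm above the holder's origin, 19.5 mm below its top edge.
- holder_mouth (a point): Middle of the clip's open mouth, 27 mm below the holder's origin. Mouth x -4.5 to +6 mm. Above it the clip narrows to 2 mm, 16 mm below the origin: rigid front leg (inner face x = -1.5 mm) and spring tongue behind (x = +0.5 mm), which yields to the 3 mm lip: pushing it on takes some 1 to 6 N all the way down, well before it is home; its weight will not do it.
- holder_card (a point): Middle of the holder's front (card) face, 4 mm in front (-x) of its mid-plane, 33 mm above its origin.
- holder_pad: Dark adhesive pad under the bridge, 3 x 50 x 1.5 mm, part of the holder, same origin and axes. It bears on the lip's top edge once home; the adhesive takes when the holder is pushed down with some 12 to 40 N (the clip's drag included).
- holder_box: Fixed grey plastic box, 107 (x) x 86 (y) x 26 mm high, 3 mm walls and floor, three dividers making four 23 mm slots along y. The holder stands in the third slot from the front, some 60 mm of it above the walls. Origin: centre of the underside.
- rack: Snack stand, dark steel, fixed, 400 mm wide (y), 236 mm deep. Origin: on the table under the middle of the front lip; +x points into the shelf, away from the robot. Lip: 3 mm thick, top edge 65 mm up, full width. Shelf floor 28 mm up; wire dividers (64 mm up, from 48 mm behind the lip) at y = -100, 0, +100 mm. At x = 145 mm a rear step with boxes, up to 160 mm high.
- rack_sample (a point): Middle of the lip's top edge in the end bay (y = -150 mm of the stand), where two small jars stand and the same kind of holder is already fitted (fixed): so shall the loose one look.
- lip0 (a point): Top edge of the lip, middle of the bay at y = -50 mm of the stand (bays are 100 mm wide). Axes as the stand's.
- lip1 (a point): The same for the bay at y = +50 mm.
- lip2 (a point): The same for the bay at y = +150 mm.
- coffee_can: Drink can, 53 mm across, 104 mm tall, brown band, loose, in one of the three open bays (which one varies), its axis about 92 mm behind the lip. Origin: centre of the underside. The holder belongs in front of it.
- noodle_cup: Closed paper cup, 70 mm across at the top, 93 mm tall, loose, in another open bay, as far back. Origin: centre of the underside. Leave standing.
- carton: Small cardboard carton 42 x 66 x 88 mm, loose, in the third open bay, as far back. Origin: centre of the underside. Leave standing.
There are look-alikes about, which are no part of the job. There is more than one size of the label_holder; the job needs the smaller.

How it is judged:
By the outcome, as a careful person would: the job done as asked, in the order asked, and still so for the second after the job is handed in, while the arm keeps its last pose, push and grip.
It also fails if it takes over 48 s, if anything falls off the work surface, if the arm or the gripper's body presses on something with over 40 N, if the wrist force passes 120 N, or if a joint passes its speed limit or range.

## Working session

There is one attempt and no reset: what is moved stays moved. The work goes in short steps, Python scripts to look and compute and a shell command to move; the robot and the scene stay as the last step left them, time stands still between calls to the robot, and variables do not carry over. Pictures are saved under pics/ and viewed, at most 10 in all, crops included, and the job is handed in when it is done.

```bash
mkdir -p pics; ls
python3 - <<'E'
from bench import r
import cv2,numpy as np
s=r.state();print(s['clock'],s['ee_pos'],s['tool_rot'],s['gripper_width'],r.pinch_z)
for n in("scene","top"):
    p,d=r.grab_frame(n);cv2.imwrite(f"pics/{n}0.png",p);np.save(f"pics/{n}0.npy",d)
    m=r.camera_model(n);print({k:(np.round(v,4).tolist()) for k,v in m.items() if not isinstance(v,str)})
E
```

```text
pics
0.0 [0.23054218 0.60725207 0.22166684] [ 1.80398878e-01  9.83593218e-01 -7.88360009e-04 -7.44238393e-05] 0.08739644727380891 0.0187
{'fx': 480.699, 'fy': 480.699, 'cx': 315.0951, 'cy': 232.5898, 'dist_coeffs': [-0.1286, 0.0, 0.0, 0.0, 0.0], 'world_from_camera': [[-0.6132, 0.6352, -0.4697, 0.9518], [0.79, 0.4949, -0.3619, 0.3382], [0.0026, -0.5929, -0.8052, 0.763], [0.0, 0.0, 0.0, 1.0]]}
{'fx': 522.1865, 'fy': 522.1865, 'cx': 322.3309, 'cy': 245.3243, 'dist_coeffs': [-0.0967, 0.0, 0.0, 0.0, 0.0], 'world_from_camera': [[0.0233, -0.9976, 0.0648, 0.5196], [-0.9996, -0.0224, 0.0144, 0.0079], [-0.0129, -0.0651, -0.9978, 1.0768], [0.0, 0.0, 0.0, 1.0]]}
```

View pics/scene0.png

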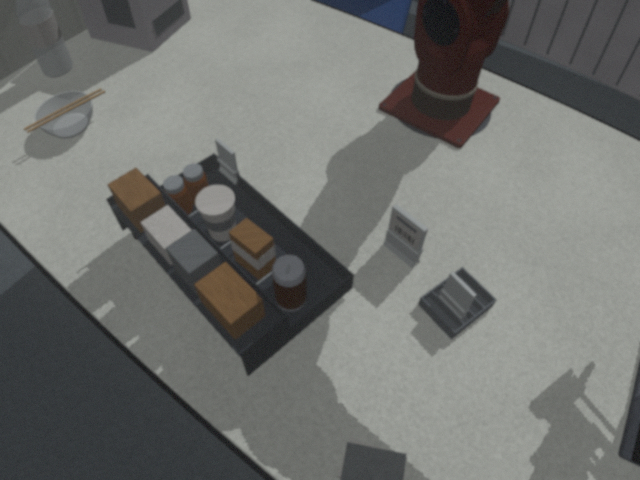

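View pics/top0.png

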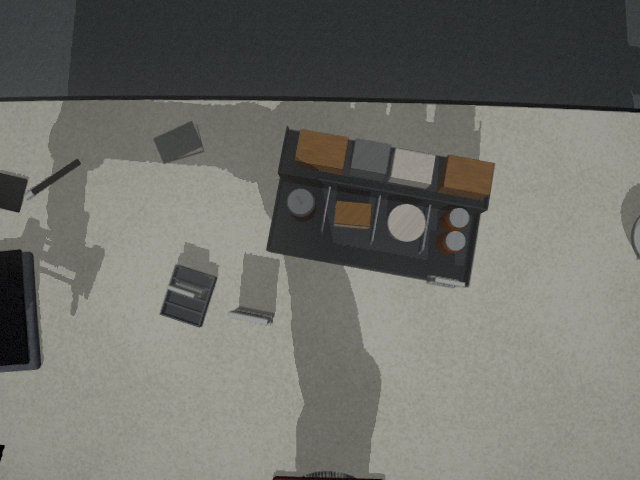

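The scene shows three holders:
- one standing in the grey box (top ~188,292; scene ~460,290)
- a free-standing one on the table (top ~252,316; scene ~405,233)
- the fitted sample (top ~446,282; scene ~227,162)

The can is in the leftmost bay, lip2 (top 300,203). The holder in the box fits the description. I'll confirm it in an enlarged crop and measure it there.

```bash
cat > h.py <<'E'
import cv2,numpy as np
from bench import r
def ray(n,uv):
    m=r.camera_model(n);K=np.array([[m['fx'],0,m['cx']],[0,m['fy'],m['cy']],[0,0,1]])
    p=cv2.undistortPoints(np.array(uv,float).reshape(-1,1,2),K,np.array(m['dist_coeffs']))[:,0]
    T=np.array(m['world_from_camera']);d=np.c_[p,np.ones(len(p))]
    return T[:3,3],d@T[:3,:3].T
def onz(n,uv,z):
    o,d=ray(n,uv);return o+d*((z-o[2])/d[:,2])[:,None]
def cloud(n,D):
    v,u=np.mgrid[:480,:640];o,d=ray(n,np.c_[u.ravel(),v.ravel()])
    return (o+d*D.reshape(-1,1)).reshape(480,640,3)
E
python3 - <<'E'
from h import *
t=cv2.imread('pics/top0.png');s=cv2.imread('pics/scene0.png')
a=cv2.resize(t[255:335,150:290],None,fx=5,fy=5,interpolation=2)[:, :400]
b=cv2.resize(s[195:345,370:510],(400,428),interpolation=2)[:400]
c=cv2.resize(t[230:300,255:475],(800,200),interpolation=2)
g=np.vstack([np.hstack([a[:400],b]),c]);cv2.imwrite('pics/crop1.png',np.clip(g*1.5,0,255).astype(np.uint8))
P=cloud('top',np.load('pics/top0.npy'));Q=cloud('scene',np.load('pics/scene0.npy'))
for nm,C,(u0,u1,v0,v1) in (('box',P,(155,222,262,330)),('big',P,(225,280,300,330)),('sample',P,(420,475,265,292)),('boxS',Q,(415,500,260,340)),('bigS',Q,(380,430,200,265)),('sampS',Q,(210,245,135,190))):
    X=C[v0:v1,u0:u1].reshape(-1,3);print(nm,'max z',np.sort(X[:,2])[-5:].round(4))
    for lo in (.04,):
        Y=X[X[:,2]>lo]; print(len(Y),Y.min(0).round(3),Y.max(0).round(3),Y.mean(0).round(4))
E
```

```text
box max z [1.0768 1.0768 1.0768 1.0768 1.0768]
221 [0.481 0.008 0.04 ] [0.52  0.319 1.077] [0.4947 0.2613 0.1772]
big max z [1.0768 1.0768 1.0768 1.0768 1.0768]
415 [0.427 0.008 0.04 ] [0.52  0.195 1.077] [0.448  0.1497 0.1208]
sample max z [1.0768 1.0768 1.0768 1.0768 1.0768]
441 [ 0.508 -0.269  0.04 ] [0.554 0.008 1.077] [ 0.5234 -0.2187  0.0965]
boxS max z [0.763 0.763 0.763 0.763 0.763]
674 [0.481 0.261 0.04 ] [0.952 0.338 0.763] [0.5153 0.2922 0.1007]
bigS max z [0.763 0.763 0.763 0.763 0.763]
1225 [0.434 0.116 0.04 ] [0.952 0.338 0.763] [0.4558 0.1585 0.0902]
sampS max z [0.763 0.763 0.763 0.763 0.763]
865 [ 0.512 -0.266  0.04 ] [0.952 0.338 0.763] [ 0.5375 -0.2025  0.0902]
```

View pics/crop1.png

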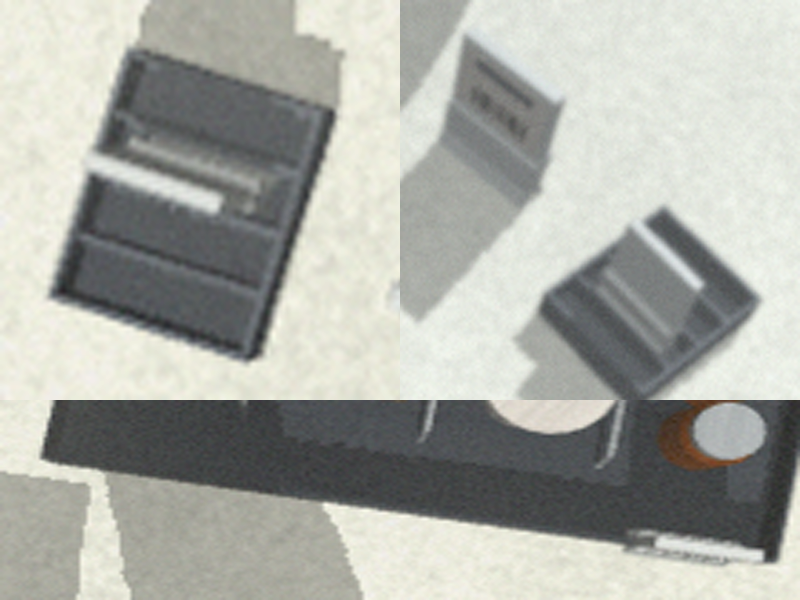

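The crop confirms it: the boxed holder stands in the third slot, with its white top edge at about top px (168–194, 287–297). The free-standing one at (252,316) is outside the box and visibly larger. Next I'll fit the geometry.

Run:
```python
from h import *
t=cv2.imread('pics/top0.png');s=cv2.imread('pics/scene0.png')
D={n:np.load(f'pics/{n}0.npy') for n in('top','scene')}
C={n:cloud(n,D[n]) for n in D}
for n in D: C[n][D[n]==0]=np.nan
def rect(Y):
    (c,(w,h),a)=cv2.minAreaRect(Y[:,:2].astype(np.float32)*1000)
    if w<h: w,h,a=h,w,a+90
    print('   rect',np.round(c,1),round(w,1),round(h,1),'ang',round((a+90)%180-90,1))
for n in D:
    P=C[n].reshape(-1,3)
    tab=P[(abs(P[:,2])<.02)&(P[:,0]<.7)&(P[:,0]>.4)];print(n,'table z',np.median(tab[:,2]).round(4))
    for nm,x0,x1,y0,y1 in(('box',.45,.55,.2,.33),('big',.40,.50,.1,.2),('samp',.48,.57,-.29,-.15)):
        q=P[(P[:,0]>x0)&(P[:,0]<x1)&(P[:,1]>y0)&(P[:,1]<y1)&(P[:,2]<.2)]
        Y=q[q[:,2]>.06 if nm=='box' else q[:,2]>.075];print(nm,len(Y),'ztop',np.percentile(q[:,2],[98,99.5]).round(4));rect(Y)
    q=P[(P[:,0]>.65)&(P[:,1]>.04)&(P[:,2]>.09)&(P[:,2]<.15)]
# can top
    q=P[(P[:,2]>.122)&(P[:,2]<.142)&(P[:,1]>.04)&(P[:,1]<.2)&(P[:,0]>.5)&(P[:,0]<.75)];print('can?',len(q),np.nanmedian(q,0).round(4))
# lip front edge in top image: dark->light transition per column
g=cv2.cvtColor(t,cv2.COLOR_BGR2GRAY)
us=np.arange(275,420);pts=[]
for u in us:
    col=g[235:300,u].astype(int); v=235+np.argmax(np.diff(cv2.GaussianBlur(col.astype(np.float32).reshape(-1,1),(1,3),0).ravel()))
    pts.append((u,v+.5))
pts=np.array(pts,np.float32);W=onz('top',pts,.065)
vx,vy,x0,y0=cv2.fitLine(W[:,:2].astype(np.float32),cv2.DIST_HUBER,0,.001,.001).ravel()
print('lip front edge line',vx,vy,x0,y0,'ang',np.degrees(np.arctan2(vy,vx)))
res=(W[:,0]-x0)*vy-(W[:,1]-y0)*vx;print('res',np.std(res))
print('corners px267,250 & 468,286',onz('top',[(267,250),(468,286)],.065).round(4))
# lip via depth in both
for n in D:
    P=C[n].reshape(-1,3);nrm=np.array([-vy,vx]);nrm*=np.sign(nrm[0])
    e=(P[:,:2]-[x0,y0])@nrm;sel=(abs(e)<.015)&(P[:,2]>.055)&(P[:,2]<.075)&(P[:,1]>-.13)&(P[:,1]<.15)
    print(n,'lip depth pts',sel.sum(),np.median(P[sel,2]).round(4),np.percentile(e[sel],[5,25,50,75,95]).round(4))
    a=np.array([-nrm[1],nrm[0]]);f=(P[:,:2]-[x0,y0])@a
    sel=(e>-.002)&(e<.03)&(P[:,2]>.02)&(P[:,2]<.08);print(' along range',np.percentile(f[sel],[0.5,99.5]).round(4))
```

```text
top table z -0.0005
box 167 ztop [0.0869 0.0887]
   rect [491.7 291.2] 56.9 8.3 ang 73.0
big 310 ztop [0.1139 0.1151]
   rect [445.  157.4] 75.9 12.1 ang 80.2
samp 183 ztop [0.1216 0.1237]
   rect [ 519.7 -213.3] 57.7 10.8 ang 79.4
can? 671 [0.6611 0.0634 0.131 ]
scene table z 0.0002
box 430 ztop [0.0873 0.0888]
   rect [491.7 289.4] 56.3 10.8 ang 73.2
big 744 ztop [0.114 0.115]
   rect [446.7 154.6] 76.3 13.6 ang 80.0
samp 367 ztop [0.1226 0.1237]
   rect [ 521.9 -216.3] 60.4 10.4 ang 80.9
can? 850 [0.6662 0.0672 0.1317]
lip front edge line 0.1559589 0.9877635 0.54883087 -0.011137397 ang 81.02758
res 0.0005560340890291897
corners px267,250 & 468,286 [[ 0.5738  0.1299  0.065 ]
 [ 0.5126 -0.262   0.065 ]]
top lip depth pts 248 0.0643 [0.0016 0.0021 0.003  0.0038 0.0046]
 along range [-0.2532  0.1435]
scene lip depth pts 526 0.0633 [0.0023 0.004  0.0047 0.0053 0.0063]
 along range [-0.255   0.1442]
```

Measurements:
- Rack yaw is about -9.0°, and lip2's origin is about (0.567, 0.082, 0.065).
- The boxed holder is at about (0.492, 0.290), with yaw -16.9°, top at 0.0875 and width 56 mm. That is the smaller size; the free-standing one is 76 mm wide.

First move: turn the tool by 86°.

```bash
python3 -m handwheel '[[[1,0,0,0,0.087],[1,0,0,0,0.087],[1,0,0,0,0.087],[1,0,0,0,0.087],[1,0,0,0,0.087],[1,0,0,0,0.087],[1,0,0,0,0.087],[1,0,0,0,0.087],[1,0,0,0,0.087],[1,0,0,0,0.087],[1,0,0,0,0.087],[1,0,0,0,0]]]'
cat > go.py <<'E'
import sys
from h import *
from scipy.spatial.transform import Rotation as R
x,y,z,a=map(float,sys.argv[1:])   # target TCP, wanted world angle of tool y (deg)
s=r.state();M=R.from_quat(s['tool_rot']).as_matrix();p=s['ee_pos']
ay=np.degrees(np.arctan2(M[1,1],M[0,1]));print('t',s['clock'],'p',np.round(p,4),'tooly',ay.round(2),'F',np.round(s['ft_force'],2),'w',s['gripper_width'])
print('tool z',M[:,2].round(4),'shift units',(M.T@(np.array([x,y,z])-p)/.5).round(4),'twist',round(-(a-ay)/90,4))
E
python3 go.py .4917 .290 .13 -16.9
```

```text
clock: 1.3
ee_pos: [0.2305, 0.6075, 0.2221]
tool_rot: [0.804, 0.595, -0.0, 0.0]
ft_force: [0.8, 1.0, -0.2]
gripper_width: 0.0873
gripper_force: 0.0
t 1.3 p [0.2305 0.6075 0.2221] tooly -17.04 F [ 0.84  0.97 -0.17] w 0.08728450586105362
tool z [-1.e-04 -9.e-04 -1.e+00] shift units [-0.4539  0.6854  0.1847] twist -0.0016
```

```bash
python3 -m handwheel '[[[1,-0.038,0.057,0,0],[1,-0.038,0.057,0,0],[1,-0.038,0.057,0,0],[1,-0.038,0.057,0,0],[1,-0.038,0.057,0,0],[1,-0.038,0.057,0,0],[1,-0.038,0.057,0,0],[1,-0.038,0.057,0,0],[1,-0.038,0.057,0,0],[1,-0.038,0.057,0,0],[1,-0.038,0.057,0,0],[1,-0.036,0.058,0,0],[1,0,0,0.04,0],[1,0,0,0.04,0],[1,0,0,0.04,0],[1,0,0,0.04,0],[1,0,0,0.02,0],[1,0,0,0,0]]]'
python3 go.py .4917 .290 .049 -16.9
python3 - <<'E'
from h import *
t,_=r.grab_frame('top');s,_=r.grab_frame('scene')
a=cv2.resize(t[220:370,120:270],(400,400),interpolation=2);b=cv2.resize(s[200:350,390:540],(400,400),interpolation=2)
cv2.imwrite('pics/c2.png',np.clip(np.hstack([a,b])*1.5,0,255).astype(np.uint8))
E
```

```text
clock: 3.1
ee_pos: [0.4915, 0.2903, 0.1312]
tool_rot: [0.803, 0.596, -0.001, 0.0]
ft_force: [-0.1, -0.5, -0.9]
gripper_width: 0.087
gripper_force: 0.0
t 3.1 p [0.4915 0.2903 0.1312] tooly -16.78 F [-0.15 -0.51 -0.91] w 0.08704270664887427
tool z [-0.002  -0.0018 -1.    ] shift units [-1.000e-04  8.000e-04  1.645e-01] twist 0.0013
```

View pics/c2.png

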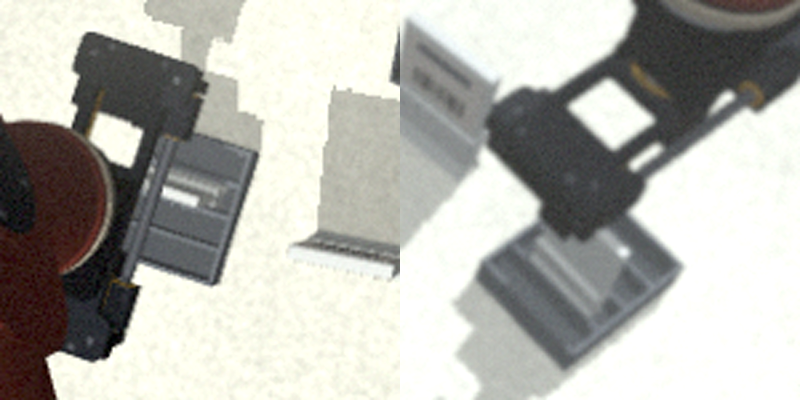

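The fingers straddle the holder fore and aft, with its top edge at about (175,195) in the left half. I'll descend and close.

```bash
python3 -m handwheel '[[[1,0,0,0.04,0],[1,0,0,0.04,0],[1,0,0,0.04,0],[1,0,0,0.03,0],[1,0,0,0.013,0],[1,0,0,0,0],[-1,0,0,0,0],[-1,0,0,0,0],[-1,0,0,0,0],[-1,0,0,0,0],[-1,0,0,0,0],[-1,0,0,0,0],[-1,0,0,0,0],[-1,0,0,0,0]]]'
python3 go.py .4917 .290 .16 -16.9
```

```text
clock: 4.6
ee_pos: [0.4923, 0.2908, 0.0511]
tool_rot: [0.803, 0.595, 0.0, 0.0]
ft_force: [-0.6, -0.2, 0.9]
gripper_width: 0.0312
gripper_force: 0.0
t 4.6 p [0.4923 0.2908 0.0511] tooly -16.92 F [-0.64 -0.2   0.89] w 0.031212277533607717
tool z [ 0. -0. -1.] shift units [-0.0019 -0.0007 -0.2179] twist -0.0002
```

```bash
python3 -m handwheel '[[[-1,0,0,0,0],[-1,0,0,0,0],[-1,0,0,0,0],[-1,0,0,0,0],[-1,0,0,0,0],[-1,0,0,0,0]]]'
python3 go.py .4917 .290 .19 -16.9
```

```text
clock: 5.2
ee_pos: [0.4923, 0.2908, 0.051]
tool_rot: [0.803, 0.595, -0.0, -0.0]
ft_force: [-0.2, -1.1, 0.6]
gripper_width: 0.0075
gripper_force: 30.0
t 5.2 p [0.4923 0.2908 0.051 ] tooly -16.92 F [-0.22 -1.14  0.57] w 0.007534439244986899
tool z [-1.e-04 -0.e+00 -1.e+00] shift units [-0.0019 -0.0006 -0.2779] twist -0.0002
```

Gripped at 7.5 mm width with 30 N. I'll lift and carry it above lip2.

```bash
python3 -m handwheel '[[[-1,0,0,-0.02,0],[-1,0,0,-0.04,0],[-1,0,0,-0.04,0],[-1,0,0,-0.04,0],[-1,0,0,-0.04,0],[-1,0,0,-0.04,0],[-1,0,0,-0.04,0],[-1,0,0,-0.02,0],[-1,-0.036,0.026,0,0],[-1,-0.036,0.026,0,0],[-1,-0.036,0.026,0,0],[-1,-0.036,0.026,0,0],[-1,-0.036,0.026,0,0],[-1,-0.036,0.026,0,0],[-1,-0.036,0.026,0,0],[-1,-0.036,0.026,0,0],[-1,-0.036,0.027,0,0],[-1,-0.032,0.03,0,0]]]' && python3 -m handwheel '[[[-1,0,0,0,-0.044],[-1,0,0,0,-0.044],[-1,0,0,0,0],[-1,0,0,0.03,0],[-1,0,0,0.03,0],[-1,0,0,0.03,0],[-1,0,0,0.02,0],[-1,0,0,0,0]]]'
python3 go.py .567 .0817 .086 -8.97
python3 - <<'E'
from h import *
o=[]
for n,(u,v) in(('top',(285,245)),('scene',(310,250))):
    p,d=r.grab_frame(n);cv2.imwrite(f'pics/{n}3.png',p);np.save(f'pics/{n}3.npy',d)
    o.append(cv2.resize(p[v-60:v+60,u-60:u+60],(400,400),interpolation=2))
cv2.imwrite('pics/c3.png',np.clip(np.hstack(o)*1.5,0,255).astype(np.uint8))
E
```

```text
clock: 7.0
ee_pos: [0.5672, 0.0808, 0.1911]
tool_rot: [0.804, 0.595, -0.0, -0.0]
ft_force: [0.1, -0.1, -0.6]
gripper_width: 0.0083
gripper_force: 30.0
clock: 7.8
ee_pos: [0.566, 0.0818, 0.1338]
tool_rot: [0.76, 0.649, -0.002, -0.001]
ft_force: [0.4, 0.1, -1.0]
gripper_width: 0.0078
gripper_force: 30.0
t 7.8 p [0.566  0.0818 0.1338] tooly -9.01 F [ 0.41  0.15 -0.95] w 0.007810951326468345
tool z [-0.0032 -0.0013 -1.    ] shift units [0.0004 0.0023 0.0957] twist -0.0005
```

View pics/c3.png

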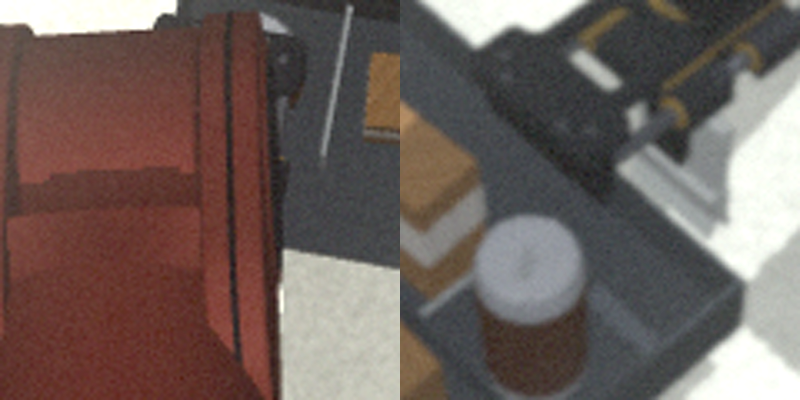

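The scene crop shows the held holder's bridge and tongue at about (680,180), just above the lip line. The arm hides it in the top view. I'll compare it with the fitted sample in the same camera and frame.

Run:
```python
from h import *
ax=np.array([.156,.9878]);nr=np.array([.9878,-.156]);o=np.array([.54883,-.01114])
p=cv2.imread('pics/scene3.png');D=np.load('pics/scene3.npy');P=cloud('scene',D)
g=cv2.cvtColor(p,cv2.COLOR_BGR2GRAY);sat=cv2.cvtColor(p,cv2.COLOR_BGR2HSV)[...,1]
e=(P[...,:2]-o)@nr;f=(P[...,:2]-o)@ax
for nm,fc,z0 in(('sample',-.205,.065),('hand',.0945,.113)):
    h=P[...,2]-z0
    base=(D>0)&(abs(f-fc)<.04)&(abs(e)<.02)&(g>75)
    for lo,hi in((-.027,-.016),(-.015,0),(.001,.0075),(.01,.03),(.03,.05),(.05,.065)):
        m=base&(h>lo)&(h<hi)
        if m.sum()>4: print(nm,lo,hi,m.sum(),'e',np.percentile(e[m],[5,50,95]).round(4),'f',np.percentile(f[m],[1,50,99]).round(4),'z max',P[...,2][m].max().round(4))
v,u=np.where((D>0)&(abs(f-.0945)<.04)&(abs(e)<.02)&(g>75)&(P[...,2]>.08));print(u.min(),u.max(),v.min(),v.max())
```

```text
sample -0.027 -0.016 84 e [0.0086 0.0109 0.0133] f [-0.2338 -0.2072 -0.1788] z max 0.049
sample -0.015 0 51 e [0.     0.0084 0.01  ] f [-0.2369 -0.1947 -0.1684] z max 0.065
sample 0.001 0.0075 56 e [0.0023 0.0108 0.0144] f [-0.232  -0.1961 -0.168 ] z max 0.0725
sample 0.01 0.03 121 e [0.0031 0.0088 0.0101] f [-0.2322 -0.199  -0.1779] z max 0.0945
sample 0.03 0.05 127 e [0.0036 0.0088 0.0099] f [-0.2319 -0.197  -0.1778] z max 0.1148
sample 0.05 0.065 126 e [0.0016 0.0066 0.0093] f [-0.2346 -0.2029 -0.1782] z max 0.1258
hand -0.027 -0.016 150 e [0.0044 0.0081 0.0106] f [0.0651 0.0951 0.1217] z max 0.097
hand -0.015 0 99 e [-0.0014  0.0061  0.0075] f [0.0687 0.1024 0.1217] z max 0.113
hand 0.001 0.0075 41 e [-0.0014  0.0096  0.0112] f [0.0748 0.1115 0.1218] z max 0.1203
hand 0.01 0.03 109 e [0.0005 0.0056 0.0087] f [0.0667 0.1117 0.1218] z max 0.1426
hand 0.03 0.05 88 e [-0.0001  0.0054  0.0067] f [0.0978 0.1148 0.1219] z max 0.1624
hand 0.05 0.065 57 e [-0.0009  0.0039  0.0066] f [0.1088 0.1173 0.1216] z max 0.1737
317 379 77 261
```

```bash
python3 - <<'E'
from h import *
ax=np.array([.156,.9878]);nr=np.array([.9878,-.156]);o=np.array([.54883,-.01114])
for n in('scene','top'):
    D=np.load(f'pics/{n}0.npy');P=cloud(n,D);e=(P[...,:2]-o)@nr;f=(P[...,:2]-o)@ax
    for fc in(-.14,-.1,-.05,0,.05,.095,.12):
        m=(abs(f-fc)<.025)&(abs(e)<.012)&(P[...,2]>.059)&(P[...,2]<.072);print(n,fc,m.sum(),np.percentile(e[m],[10,50,90]).round(4))
E
python3 go.py .567 .0817 .086 -8.97
```

```text
scene -0.14 59 [0.0029 0.0047 0.0056]
scene -0.1 66 [0.0027 0.0047 0.0058]
scene -0.05 65 [0.0024 0.0047 0.0055]
scene 0 72 [0.0026 0.0044 0.0058]
scene 0.05 82 [0.0026 0.0046 0.0056]
scene 0.095 82 [0.0026 0.0045 0.0056]
scene 0.12 87 [0.0026 0.0046 0.0071]
top -0.14 46 [0.0014 0.0027 0.0041]
top -0.1 41 [0.0017 0.0029 0.0041]
top -0.05 43 [0.0018 0.003  0.0043]
top 0 43 [0.0018 0.003  0.0042]
top 0.05 44 [0.0017 0.0029 0.0042]
top 0.095 42 [0.0017 0.003  0.0041]
top 0.12 46 [0.0017 0.0031 0.0054]
t 7.9 p [0.5672 0.0819 0.1359] tooly -9.01 F [ 0.18 -0.35  0.33] w 0.007514148532256036
tool z [-4.e-04 -4.e-04 -1.e+00] shift units [-0.0004 -0.0004  0.0997] twist -0.0005
```

The lip is parallel to the fitted line. The holder sits about 2.5 mm too far forward, so I'll correct that and lower it into the mouth.

```bash
python3 -m handwheel '[[[-1,0,0.005,0,0],[-1,0,0,0.015,0],[-1,0,0,0.015,0],[-1,0,0,0,0],[-1,0,0,0,0]]]'; python3 -m handwheel '[[[-1,0,0,0.008,0],[-1,0,0,0.008,0],[-1,0,0,0.008,0],[-1,0,0,0,0],[-1,0,0,0,0]]]'; python3 go.py .5695 .0813 .086 -8.97
```

```text
clock: 8.4
ee_pos: [0.5695, 0.0815, 0.1208]
tool_rot: [0.76, 0.649, -0.0, -0.0]
ft_force: [-0.4, -0.4, -0.7]
gripper_width: 0.0076
gripper_force: 30.0
clock: 8.9
ee_pos: [0.5697, 0.0815, 0.1089]
tool_rot: [0.76, 0.649, -0.0, -0.0]
ft_force: [0.2, 0.3, 0.1]
gripper_width: 0.0083
gripper_force: 30.0
t 8.9 p [0.5697 0.0815 0.1089] tooly -9.0 F [0.16 0.29 0.12] w 0.008319380414158561
tool z [-3.e-04 -2.e-04 -1.e+00] shift units [-0.0005 -0.0002  0.0459] twist -0.0003
```

```bash
python3 -m handwheel '[[[-1,0,0,0.006,0],[-1,0,0,0.006,0],[-1,0,0,0,0],[-1,0,0,0,0]]]'; python3 -m handwheel '[[[-1,0,0,0.006,0],[-1,0,0,0.006,0],[-1,0,0,0,0],[-1,0,0,0,0]]]'
```

```text
clock: 9.3
ee_pos: [0.569, 0.0818, 0.1026]
tool_rot: [0.76, 0.65, -0.001, -0.001]
ft_force: [-3.6, 1.5, 0.7]
gripper_width: 0.008
gripper_force: 30.0
clock: 9.7
ee_pos: [0.5689, 0.0819, 0.0968]
tool_rot: [0.76, 0.65, -0.001, -0.001]
ft_force: [-5.6, 1.1, 2.0]
gripper_width: 0.0083
gripper_force: 30.0
```

```bash
python3 -m handwheel '[[[-1,0,-0.0015,0.006,0],[-1,0,0,0.004,0],[-1,0,0,0,0],[-1,0,0,0,0]]]'; python3 -m handwheel '[[[-1,0,0,0.006,0],[-1,0,0,0.002,0],[-1,0,0,0,0],[-1,0,0,0,0]]]'
```

```text
clock: 10.1
ee_pos: [0.5687, 0.0819, 0.092]
tool_rot: [0.76, 0.65, -0.0, -0.0]
ft_force: [-4.3, 1.3, 2.0]
gripper_width: 0.008
gripper_force: 30.0
clock: 10.5
ee_pos: [0.5687, 0.0818, 0.088]
tool_rot: [0.76, 0.649, -0.0, -0.0]
ft_force: [-4.7, 1.8, 3.0]
gripper_width: 0.0078
gripper_force: 30.0
```

```bash
python3 -m handwheel '[[[-1,0,-0.001,0.003,0],[-1,0,0,0,0],[-1,0,0,0,0]]]'; python3 -m handwheel '[[[-1,0,0,0.003,0],[-1,0,0,0,0],[-1,0,0,0,0]]]';python3 -m handwheel '[[[-1,0,0,0.002,0],[-1,0,0,0,0],[-1,0,0,0,0]]]'
```

```text
clock: 10.8
ee_pos: [0.5686, 0.0818, 0.0867]
tool_rot: [0.76, 0.649, 0.0, 0.0]
ft_force: [-3.6, 1.4, 4.4]
gripper_width: 0.0079
gripper_force: 30.0
clock: 11.1
ee_pos: [0.5687, 0.0818, 0.0859]
tool_rot: [0.76, 0.649, 0.0, -0.0]
ft_force: [-7.3, 0.4, 10.9]
gripper_width: 0.0078
gripper_force: 30.0
clock: 11.4
ee_pos: [0.5688, 0.0818, 0.0858]
tool_rot: [0.76, 0.649, 0.0, -0.0]
ft_force: [-10.7, 0.2, 22.1]
gripper_width: 0.0078
gripper_force: 30.0
```

The TCP stopped at 0.0858, matching the predicted 0.086, and the force jumped to 22 N: it is seated. I'll check that it is steady and looks right.

```bash
python3 -m handwheel '[[[-1,0,-0.001,0,0],[-1,0,0,0,0],[-1,0,0,0,0],[-1,0,0,0,0],[-1,0,0,0,0],[-1,0,0,0,0],[-1,0,0,0,0],[-1,0,0,0,0],[-1,0,0,0,0],[-1,0,0,0,0]]]'
python3 - <<'E'
from h import *
p,D=r.grab_frame('scene');cv2.imwrite('pics/c4.png',np.clip(cv2.resize(p[120:320,100:367],(800,600),interpolation=2)*1.4,0,255).astype(np.uint8))
ax=np.array([.156,.9878]);nr=np.array([.9878,-.156]);o=np.array([.54883,-.01114])
P=cloud('scene',D);g=cv2.cvtColor(p,cv2.COLOR_BGR2GRAY);e=(P[...,:2]-o)@nr;f=(P[...,:2]-o)@ax
for nm,fc in(('s',-.205),('h',.0945)):
    m=(D>0)&(abs(f-fc)<.04)&(abs(e)<.02)&(g>75)&(P[...,2]>.075);print(nm,np.percentile(e[m],50).round(4),np.percentile(f[m],[1,99]).round(4),np.percentile(P[...,2][m],99).round(4))
s=r.state();print(s['clock'],s['ee_pos'],s['ft_force'])
E
```

```text
clock: 12.4
ee_pos: [0.5687, 0.0818, 0.0858]
tool_rot: [0.76, 0.649, 0.001, 0.0]
ft_force: [-8.1, -0.4, 18.8]
gripper_width: 0.008
gripper_force: 30.0
s 0.0084 [-0.2339 -0.1772] 0.1247
h 0.007 [0.0682 0.1342] 0.387
12.45 [0.5687074  0.08179185 0.0858319 ] [-8.11206553 -0.34372998 20.07453365]
```

View pics/c4.png

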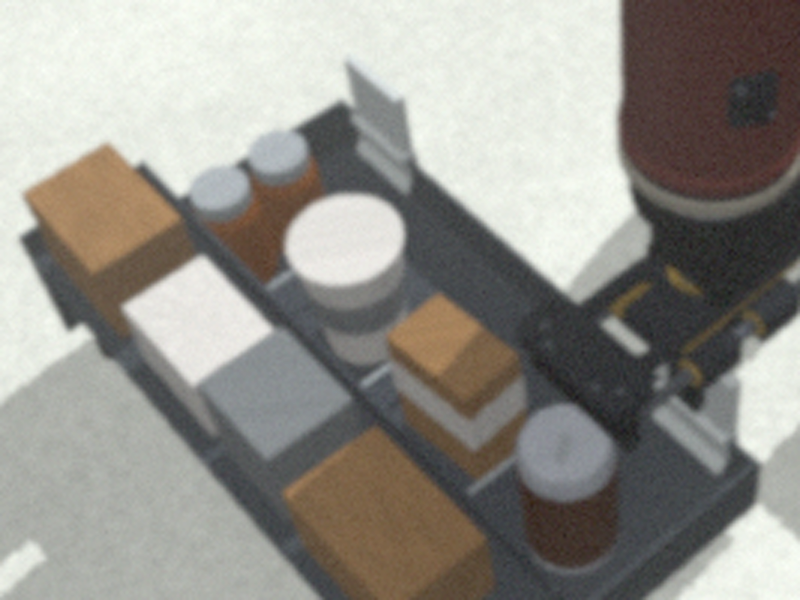

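The view shows the bridge and tongue behind the lip at about (690,435), looking like the sample at (385,160). The can (565,480), carton and cup are all standing. The push is steady at about 20 N.

```bash
python3 -c "
from bench import r
print(r.state()['ft_force']);print(r.hand_in())"
```

```text
[-8.11206553 -0.34372998 20.07453365]
the job is handed in; nothing more can be done
None
```

I clipped the smaller label holder onto the lip in front of the coffee can, card facing out, and handed the job in at 12.5 s with it fully home, still gripped and pressed down with about 20 N; the goods on the shelf are still standing.

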